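# Shut three push valves in order

### The job

Shut down the bench gas: with the fingertips, gently press the knobs of three valves fully down, one after the other: first the flat round knob, then the square knob, then the narrow bar. They stay down by themselves. Leave the ball-topped valve open, never pull a knob up, and do not pick up or disturb the loose things standing around.

Things in the scene. Friction and masses are not known exactly. Their poses are not given: they have to be found in the camera images.
- round_top (a point): centre of the top of the white knob of the round-knob valve; the knob is a flat round disc, 44 mm in diameter and 15 mm thick. It moves with the plunger: 95 mm above the worktop at joint value 0, 85 mm when fully down and let go; under the finger it stands up to 6 mm lower still, because the knob gives on a spring in its stem (2 N per mm, springs back). Its z is up.
- round_valve (a joint): plunger of the round-knob valve (m): about 0 = open (up; it may start 0 to 2 mm down), 0.010 = closed, fully down against its stop; negative = pulled up (to -0.006). It moves straight down, needs about 3 N (the knob first gives by about 1.5 mm), and stays where it is left; the force rises by 2 N per mm beyond the stop.
- square_top (a point): centre of the top of the white knob of the square-knob valve; the knob is a flat square block, 38 x 38 mm and 15 mm thick. It moves with the plunger: 95 mm above the worktop at joint value 0, 85 mm when fully down and let go; under the finger it stands up to 6 mm lower still, because the knob gives on a spring in its stem (2 N per mm, springs back). Its z is up.
- square_valve (a joint): plunger of the square-knob valve (m): about 0 = open (up; it may start 0 to 2 mm down), 0.010 = closed, fully down against its stop; negative = pulled up (to -0.006). It moves straight down, needs about 3 N (the knob first gives by about 1.5 mm), and stays where it is left; the force rises by 2 N per mm beyond the stop.
- bar_top (a point): centre of the top of the white knob of the bar-knob valve; the knob is a narrow flat bar, 60 x 16 mm and 15 mm thick (a T-handle). It moves with the plunger: 95 mm above the worktop at joint value 0, 85 mm when fully down and let go; under the finger it stands up to 6 mm lower still, because the knob gives on a spring in its stem (2 N per mm, springs back). Its z is up; the bar's length runs along its y.
- bar_valve (a joint): plunger of the bar-knob valve (m): about 0 = open (up; it may start 0 to 2 mm down), 0.010 = closed, fully down against its stop; negative = pulled up (to -0.006). It moves straight down, needs about 3 N (the knob first gives by about 1.5 mm), and stays where it is left; the force rises by 2 N per mm beyond the stop.
- ball_top (a point): centre of the top of the white knob of the ball-knob valve; the knob is a ball, 28 mm in diameter. It moves with the plunger: 95 mm above the worktop at joint value 0, 85 mm when fully down and let go; under the finger it stands up to 6 mm lower still, because the knob gives on a spring in its stem (2 N per mm, springs back). Its z is up.
- ball_valve (a joint): plunger of the ball-knob valve (m): about 0 = open (up; it may start 0 to 2 mm down), 0.010 = closed, fully down against its stop; negative = pulled up (to -0.006). It moves straight down, needs about 3 N (the knob first gives by about 1.5 mm), and stays where it is left; the force rises by 2 N per mm beyond the stop.
- round_base: fixed base of the round-knob valve, origin at the centre of its underside on the worktop: grey upright turret, flange 64 mm in diameter, body 44 mm in diameter up to 55 mm, brass collar up to 63 mm, thin steel stem, then the knob; a small brass nozzle points along the base's +x, to 48 mm from the axis. The four valves differ only in the knob and stand in any arrangement.
- square_base: fixed base of the square-knob valve, origin at the centre of its underside on the worktop: grey upright turret, flange 64 mm in diameter, body 44 mm in diameter up to 55 mm, brass collar up to 63 mm, thin steel stem, then the knob; a small brass nozzle points along the base's +x, to 48 mm from the axis. The four valves differ only in the knob and stand in any arrangement.
- bar_base: fixed base of the bar-knob valve, origin at the centre of its underside on the worktop: grey upright turret, flange 64 mm in diameter, body 44 mm in diameter up to 55 mm, brass collar up to 63 mm, thin steel stem, then the knob; a small brass nozzle points along the base's +x, to 48 mm from the axis. The four valves differ only in the knob and stand in any arrangement.
- ball_base: fixed base of the ball-knob valve, origin at the centre of its underside on the worktop: grey upright turret, flange 64 mm in diameter, body 44 mm in diameter up to 55 mm, brass collar up to 63 mm, thin steel stem, then the knob; a small brass nozzle points along the base's +x, to 48 mm from the axis. The four valves differ only in the knob and stand in any arrangement.
- strips_box: small carton, 26x60x45 mm, loose, stands on the worktop among or beside the valves, to be left alone; origin at the centre of its underside.
- glass_weighing_bottle: little stoppered glass bottle, 35 mm in diameter, 65 mm tall, loose, stands on the worktop among or beside the valves, to be left alone; origin at the centre of its underside.
- rubber_stopper: rubber stopper, 29 mm in diameter, 25 mm tall, loose, stands on the worktop among or beside the valves, to be left alone; origin at the centre of its underside.
- covered_dish: flat covered dish, 65 mm in diameter, 15 mm tall, loose, stands on the worktop among or beside the valves, to be left alone; origin at the centre of its underside.
- capped_bottle: capped plastic bottle, 46 mm in diameter, 92 mm tall, loose, stands on the worktop among or beside the valves, to be left alone; origin at the centre of its underside.

How it is judged:
By the outcome, as a careful person would: the job done as asked, in the order asked, and still so for the second after the job is handed in, with the robot touching nothing.
It also fails if it takes over 48 s, if anything falls off the work surface, if the arm or the gripper's body presses on something with over 40 N, if the wrist force passes 120 N, or if a joint passes its speed limit or range.

### The arm

A 6-joint arm with a two-finger parallel gripper is mounted at the origin on a cart in front of the work surface, level with it; the furniture and walls round the work are solid. World frame = base frame: x ahead of the robot, y to its left, z up, the work surface at z = 0. Lengths are in m, angles in rad, forces in N, time in s.
With the tool pointing down it reaches from about 0.375 to 0.975 m from the base axis. Payload 3.8 kg.
Tool frame: the origin (TCP) lies at the very end of the fingers, on their centre line; the grasp point (between the pads) lies 19 mm behind it; y points along the fingers, x is the direction in which the jaws open and shut, and the axes are right-handed (so a half turn about y gives the same grasp; the last joint's range is limited). The gripper opens to 88 mm and grips with 3 to 60 N. Pads are 18 mm wide; open, the fingers measure 123 mm over their backs; the gripper's body (75 mm by 187 mm) begins 45 mm behind the grasp point.
Start: joints at [1.136, 0.264, 1.604, -0, 1.274, -0.037], TCP at [0.261, 0.622, 0.239] pointing down, gripper open.
Joint ranges: [-2.63, 2.63], [-0.94, 2.18], [0.31, 2.57], [-1.31, 4.45], [0, 2.66], [-2.55, 2.55]. Speed limits (rad/s): [2.57, 2.57, 3.14, 3.14, 3.14, 3.14].

### API

Orientations are given as a rotation vector (axis times angle).
In Python, from bench import get_state, grab_frame, finish_job, recognise, masks_of, tip_of gives the robot as it stands. The module is installed in compiled form; this text tells all that it offers.
- The arm moves only by the shell command python3 -m crank 'ROWS' [FORCE]. ROWS is JSON, a list of rows, each a list of 7 numbers: the opening, from 0 (shut) to 1 (fully open), then the shift along the tool's x, y, z each as a share of 2 cm, from -1 to 1, then the turn, a rotation vector about the tool's x, y, z each as a share of 0.08 rad, from -1 to 1. In form: [[jaw, tx, ty, tz, wx, wy, wz], ...]. A call has 1 to 20 rows; each row shifts and turns the pose as measured when the row begins, along the tool's axes as they then stand; what a row does not reach is not made up. A row lasts 1/12 s, in which the tool goes at most 41.7 mm and 7.16 degrees, less where a joint would pass 70% of its speed; a pose out of reach is approached as far as the arm can. A call with a number of a shift or a turn outside -1 to 1 is refused whole. A call with a gripper value outside its range is refused whole. The fingers move at their own pace and stop on an object; FORCE is the grip in N (left out, the last holds). Time passes only in rows, so rows that do not move let the fingers close. It gives the time, the measured TCP pose, the force and the opening at its end, in the units of the state.
- get_state(): the state, without advancing time (a new reading comes with each control period).
- grab_frame(name): name is "scene" or "side" or "wrist"; returns a dict with "frame" (480x640x3 uint8, red, green, blue), "range_z" (480x640 float32, m along the optical axis (not along the pixel's ray), 0 where there is no reading), "fx", "fy", "cx", "cy" (pixels), "R" (3x3) and "t" (3): a world point X has camera coordinates R X + t. Camera axes: x right, y down, z forward; pixel columns grow to the right and rows downward; lengths in m; the calibration is good to about 2 mm. A picture is of the moment at which its call begins.
- finish_job(): hands the job in, once; it reports no verdict.
Trained networks look in the newest picture that a camera, given by its name, has taken for a name from the list of things; names that differ only in an ending like _2 or _b are one class to them, and where a whole thing is asked for, a point or a joint stands for the part that bears it (a point fixed in the world has none). Each returns a list of dicts, best first, with "confidence" (0 to 1); they miss things now and then, are a little off and sometimes report something else, mostly with a low value. They report only what shows in the picture. A call takes as long as a camera call.
- recognise(name, camera): "position" ([x, y, z] in m, in world coordinates, good to about 4 mm: the middle of the surface that is visible of it).
- masks_of(name, camera): "pixels" (480x640 bool, what is visible of it).
- tip_of(name, camera): "position" ([x, y, z] in m, in world coordinates, good to about 4 mm: a listed point, or the origin of a listed thing).
The state is a dict: "clock": time; "joints": joint angles; "dq": joint speeds; "joint_torque": joint torques, N m; "position": TCP position; "tcp_rot": TCP orientation; "ft_force": force on the tool from outside, world axes, zero at the start; "wrist_torque": the same for the moment, N m; "gripper_width": finger opening in m.
Only numpy, scipy, OpenCV 4.12 (cv2) and the standard library are available. Lean on these libraries where they do the work, as an engineer would, in place of code of your own. Each camera call takes 0.05 s, during which the arm holds its last target. There are 200 camera calls.

## Working session

There is one attempt and no reset: what is moved stays moved. The work goes in short steps, Python scripts to look and compute and a shell command to move; the robot and the scene stay as the last step left them, time stands still between calls to the robot, and variables do not carry over. Pictures are saved under pics/ and viewed, about 8 in all and at most 12, crops included, and the job is handed in when it is done.

```bash
mkdir -p pics; cat > h.py <<'E'
import numpy as np, cv2
from bench import *
def shot(cam,fn):
    f=grab_frame(cam); cv2.imwrite('pics/'+fn,f['frame'][:,:,::-1]); return f
E
python3 - <<'E'
from h import *
s=get_state(); print({k:np.round(v,3) for k,v in s.items()})
ims=[]
for c in ['scene','side']:
    f=shot(c,c+'1.png')
    for n in ['round_top','square_top','bar_top','ball_top']:
        print(c,n,[(np.round(d['position'],3),round(d['confidence'],2)) for d in tip_of(n,c)[:2]])
    for n in ['strips_box','glass_weighing_bottle','rubber_stopper','covered_dish','capped_bottle']:
        print(c,n,[(np.round(d['position'],3),round(d['confidence'],2)) for d in tip_of(n,c)[:1]])
E
```

```text
{'clock': np.float64(0.0), 'joints': array([ 1.136,  0.265,  1.605, -0.   ,  1.274, -0.037]), 'dq': array([ 0.001,  0.   ,  0.001,  0.002, -0.001, -0.   ]), 'joint_torque': array([-0.0000e+00, -5.0211e+01, -3.5688e+01,  7.3000e-02,  2.9000e-02,
       -0.0000e+00]), 'position': array([0.261, 0.622, 0.237]), 'tcp_rot': array([-1.373, -0.91 ,  0.913]), 'ft_force': array([1.226, 0.421, 0.712]), 'wrist_torque': array([ 0.004,  0.018, -0.015]), 'gripper_width': np.float64(0.088)}
scene round_top [(array([ 0.472, -0.012,  0.092]), 0.51)]
scene square_top [(array([ 0.455, -0.258,  0.096]), 0.87)]
scene bar_top [(array([0.664, 0.05 , 0.092]), 0.75)]
scene ball_top [(array([0.456, 0.254, 0.094]), 0.7), (array([ 0.568, -0.098, -0.   ]), 0.44)]
scene strips_box [(array([0.479, 0.126, 0.003]), 0.61)]
scene glass_weighing_bottle [(array([ 0.568, -0.096, -0.   ]), 0.64)]
scene rubber_stopper [(array([ 0.435, -0.139,  0.004]), 0.48)]
scene covered_dish [(array([0.566, 0.186, 0.002]), 0.87)]
scene capped_bottle [(array([0.45 , 0.44 , 0.003]), 0.86)]
side round_top [(array([ 0.476, -0.017,  0.09 ]), 0.46)]
side square_top []
side bar_top [(array([0.672, 0.052, 0.093]), 0.65), (array([ 0.479, -0.014,  0.092]), 0.65)]
side ball_top [(array([0.452, 0.253, 0.002]), 0.74), (array([0.454, 0.252, 0.093]), 0.67)]
side strips_box [(array([ 0.482,  0.124, -0.002]), 0.73)]
side glass_weighing_bottle []
side rubber_stopper []
side covered_dish [(array([ 0.565,  0.186, -0.001]), 0.84)]
side capped_bottle [(array([ 0.445,  0.439, -0.001]), 0.67)]
```

View pics/scene1.png

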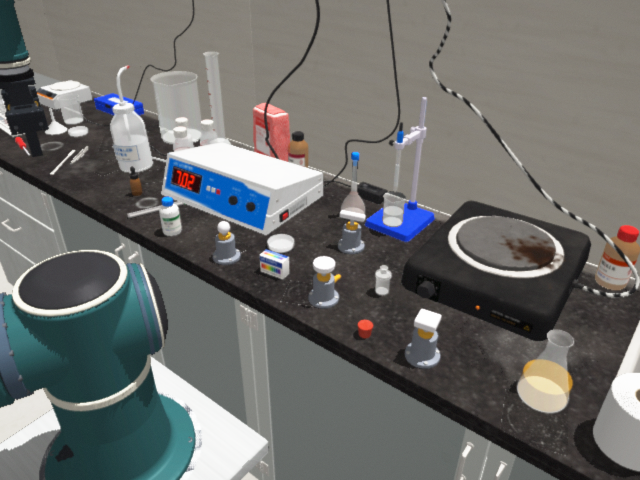

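```bash
python3 - <<'E'
from h import *
from scipy.spatial.transform import Rotation as R
s=get_state(); M=R.from_rotvec(s['tcp_rot']).as_matrix(); print(np.round(M,3))
for c in ['scene','side']:
    f=grab_frame(c)
    for n in ['round_top','square_top','bar_top','ball_top']:
        for d in masks_of(n,c)[:2]:
            m=d['pixels']&(f['range_z']>0); v,u=np.nonzero(m); z=f['range_z'][m]
            P=np.c_[(u-f['cx'])/f['fx']*z,(v-f['cy'])/f['fy']*z,z]; W=(P-f['t'])@f['R']
            W=W[(W[:,2]>.08)&(W[:,2]<.1)]
            if len(W)<20: print(c,n,'few');continue
            (cx,cy),wh,a=cv2.minAreaRect(W[:,:2].astype(np.float32)*1000)
            print(c,n,round(d['confidence'],2),len(W),'medz',np.round(np.percentile(W[:,2],[50,80]),4),'rect',np.round([cx,cy,*wh,a],1), np.round(v.mean()),np.round(u.mean()))
E
```

```text
[[ 0.387  0.    -0.922]
 [ 0.922 -0.     0.387]
 [-0.    -1.    -0.   ]]
scene round_top 0.68 309 medz [0.0933 0.0946] rect [470.6 -16.4  43.4  42.2  69.6] 265.0 323.0
scene square_top 0.97 430 medz [0.0925 0.0937] rect [ 454.2 -255.7   40.3   38.8   10.4] 320.0 427.0
scene ball_top 0.43 100 medz [0.0885 0.0927] rect [449.3 251.6  23.3  26.2  27.4] 227.0 223.0
side round_top 0.57 108 medz [0.0927 0.0945] rect [471.   -6.5  27.2  48.   81.2] 246.0 369.0
side bar_top 0.6 100 medz [0.0902 0.0933] rect [664.   56.1  20.5  55.4  16.9] 219.0 330.0
side ball_top 0.49 117 medz [0.0927 0.0944] rect [470.7  -6.7  28.4  48.1  84. ] 247.0 369.0
```

Four valves: ball at about (223,240), round (323,280), square (427,335), bar (351,230). The bar has a flask and a stand just behind it, so I'm checking heights there.

```bash
python3 - <<'E'
from h import *
A=[]
for c in ['scene','side']:
    f=shot(c,c+'2.png'); m=f['range_z']>0; v,u=np.nonzero(m); z=f['range_z'][m]
    P=np.c_[(u-f['cx'])/f['fx']*z,(v-f['cy'])/f['fy']*z,z]; A.append((P-f['t'])@f['R'])
W=np.vstack(A)
xs=np.arange(.38,.94,.04); ys=np.arange(.68,-.4,-.04)
print('max height mm; rows y, cols x',np.round(xs*1000).astype(int))
for y in ys:
    r=[]
    for x in xs:
        k=W[(abs(W[:,0]-x)<.02)&(abs(W[:,1]-y)<.02)]
        r.append(int(1000*k[:,2].max()) if len(k) else -1)
    print(int(round(y*1000)),r)
k=W[(W[:,2]>.087)&(W[:,2]<.1)&(abs(W[:,0]-.667)<.04)&(abs(W[:,1]-.052)<.04)]
print(len(k),cv2.minAreaRect(k[:,:2].astype(np.float32)*1000))
E
```

```text
max height mm; rows y, cols x [380 420 460 500 540 580 620 660 700 740 780 820 860 900]
680 [5, 5, 4, 86, 59, 5, 4, 138, 138, 97, 139, 101, -1, 2]
640 [5, 5, 4, 41, 5, 4, 4, 89, 84, 95, 138, 82, -1, -1]
600 [4, 12, 5, 6, 67, 121, 117, 109, 103, 95, 88, -1, -1, 156]
560 [3, 15, 15, 16, 66, 121, 118, 110, 103, 96, 89, -1, 171, 179]
520 [5, 5, 5, 13, 57, 121, 119, 111, 104, 96, 89, -1, 214, 229]
480 [4, 63, 68, 5, 54, 120, 118, 111, 104, 97, 90, 80, 228, 271]
440 [5, 94, 95, 4, 51, 120, 119, 112, 104, 98, 89, 80, 95, 312]
400 [4, 66, 67, 5, 38, 120, 119, 111, 105, 98, 91, 83, 101, 358]
360 [5, 4, 5, 4, 63, 120, 120, 113, 105, 98, 90, 83, -1, 539]
320 [5, 4, 5, 5, 22, 119, 120, 113, 106, 98, 92, 85, -1, 494]
280 [5, 57, 95, 40, 4, 112, 120, 114, 107, 99, 92, 84, 38, 9]
240 [4, 89, 96, 11, 3, 108, 120, 114, 106, 99, 91, 84, 85, 155]
200 [3, 5, 4, 4, 19, 19, 6, 4, 5, 5, 4, 5, 31, 163]
160 [4, 4, 49, 48, 19, 20, 5, 5, 5, 5, 175, 173, 33, 591]
120 [4, 5, 49, 48, 4, 4, 4, 6, 5, 16, 175, 175, 29, 485]
80 [4, 4, 47, 48, 4, 4, 13, 95, 54, 6, 25, 24, 24, 293]
40 [4, 4, 4, 3, 4, 4, 12, 96, 93, 5, 282, 279, 239, 408]
0 [4, 11, 97, 96, 38, 5, 4, 4, 5, 4, 279, 280, 236, 521]
-40 [4, 8, 96, 96, 37, 4, 4, 5, 6, 21, 22, 22, 22, 342]
-80 [3, 4, 3, 4, 51, 67, 3, 4, 5, 4, 4, 4, 3, 334]
-120 [4, 28, 26, 3, 53, 71, 78, 79, 78, 78, 78, 78, 79, 317]
-160 [3, 28, 29, 4, 4, 75, 79, 78, 83, 91, 93, 91, 89, 291]
-200 [3, 4, 4, 3, 3, 73, 79, 80, 93, 93, 92, 92, 93, 256]
-240 [4, 95, 95, 2, 3, 73, 80, 83, 94, 94, 92, 93, 93, 224]
-280 [3, 96, 96, 9, 4, 78, 80, 84, 94, 95, 94, 95, 95, 190]
-320 [3, 4, 3, 5, 4, 71, 80, 82, 93, 95, 94, 94, 94, 162]
-360 [3, 5, 4, 4, 5, 63, 79, 79, 84, 94, 94, 93, 91, 146]
204 ((666.481689453125, 54.675148010253906), (20.98099708557129, 61.79880142211914), 15.28510570526123)
```

View pics/side1.png

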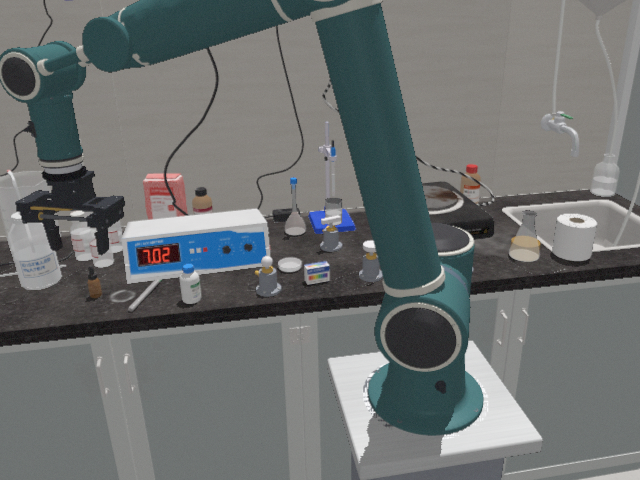

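```bash
python3 -m crank '[[0,0,0,0,0,-1,0],[0,0,0,0,0,-1,0],[0,0,0,0,0,-1,0],[0,0,0,0,0,-1,0],[0,0,0,0,0,-1,0],[0,-0.5,0,-0.15,0,0,0],[0,-1,0,-0.33,0,0,0],[0,-1,0,-0.33,0,0,0],[0,-1,0,-0.33,0,0,0],[0,-1,0,-0.33,0,0,0],[0,-1,0,-0.33,0,0,0],[0,-1,0,-0.33,0,0,0],[0,-1,0,-0.33,0,0,0],[0,-1,0,-0.33,0,0,0],[0,-1,0,-0.33,0,0,0],[0,-1,0,-0.33,0,0,0]]'; python3 -c "
from h import *
from scipy.spatial.transform import Rotation as R
s=get_state();print(np.round(R.from_rotvec(s['tcp_rot']).as_matrix(),3),s['joints'],s['position'])"
```

```text
clock: 2.93
position: [0.3345, 0.4009, 0.2378]
tcp_rot: [-1.21, -1.21, 1.21]
ft_force: [0.1, 0.5, 0.4]
gripper_width: 0.0004
[[-0.001  0.001 -1.   ]
 [ 1.    -0.001 -0.001]
 [-0.001 -1.    -0.001]] [ 8.28525297e-01 -2.61241781e-02  1.92833060e+00 -1.43556666e-03
  1.23943331e+00 -7.43177463e-01] [0.33453558 0.40086377 0.2377995 ]
```

```bash
python3 -m crank '[[0,-1,0,-0.33,0,0,0],[0,-1,0,-0.33,0,0,0],[0,-1,0,-0.33,0,0,0],[0,-1,0,-0.33,0,0,0],[0,-1,0,-0.33,0,0,0],[0,-1,0,-0.33,0,0,0],[0,-1,0,-0.33,0,0,0],[0,-1,0,-0.33,0,0,0],[0,-1,0,-0.33,0,0,0],[0,-1,0,-0.33,0,0,0],[0,-1,0,-0.33,0,0,0],[0,-1,0,-0.33,0,0,0],[0,-1,0,-0.33,0,0,0],[0,-1,0,-0.33,0,0,0],[0,-1,0,-0.33,0,0,0],[0,-1,0,-0.33,0,0,0],[0,-1,0,-0.33,0,0,0],[0,-1,0,-0.33,0,0,0],[0,-0.6,0,-0.2,0,0,0],[0,0,0,0,0,0,0]]'; python3 - <<'E'
from h import *
f=shot('wrist','w1.png')
for n in ['round_top','square_top','bar_top']:
    print(n,[(np.round(d['position'],4),round(d['confidence'],2)) for d in tip_of(n,'wrist')[:2]])
m=f['range_z']>0; v,u=np.nonzero(m); z=f['range_z'][m]
P=np.c_[(u-f['cx'])/f['fx']*z,(v-f['cy'])/f['fy']*z,z]; W=(P-f['t'])@f['R']
k=W[(W[:,2]>.087)&(W[:,2]<.1)&(abs(W[:,0]-.471)<.045)&(abs(W[:,1]+.014)<.045)]
print(len(k),cv2.minAreaRect(k[:,:2].astype(np.float32)*1000),np.median(k[:,2]))
E
```

```text
clock: 4.6
position: [0.4456, -0.0077, 0.2406]
tcp_rot: [-1.246, -1.173, 1.167]
ft_force: [0.2, 0.2, 0.6]
gripper_width: 0.0004
round_top [(array([ 0.4701, -0.0146,  0.0945]), 0.97)]
square_top []
bar_top []
2436 ((472.61981201171875, -16.782180786132812), (42.91218185424805, 43.0385627746582), 74.42841339111328) 0.09301040211606215
```

View pics/w1.png

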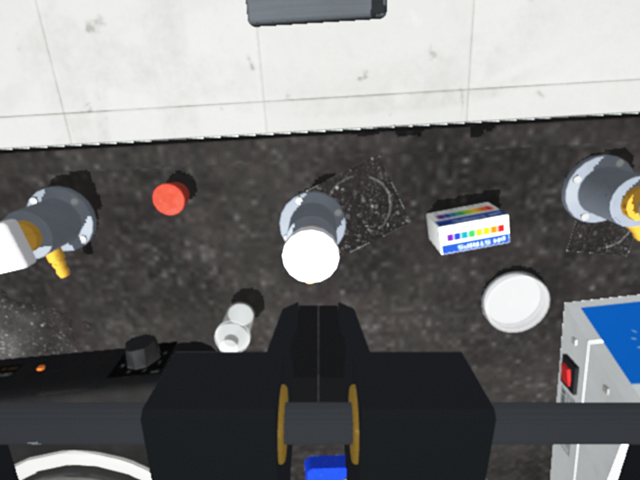

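```bash
python3 -m crank '[[0,-0.2,0,-0.7,0,0,0],[0,-0.2,0,-0.6,0,0,0],[0,0,0.8,0,0,0,0],[0,0,1,0,0,0,0],[0,0,1,0,0,0,0],[0,0,1,0,0,0,0],[0,0,1,0,0,0,0],[0,0,0.8,0,0,0,0],[0,0,0,0,0,0,0]]'; python3 -c "
from h import *
from scipy.spatial.transform import Rotation as R
s=get_state();print(np.round(R.from_rotvec(s['tcp_rot']).as_matrix(),3),s['position'])"
```

```text
clock: 5.55
position: [0.4769, -0.0077, 0.1274]
tcp_rot: [-1.243, -1.189, 1.17]
ft_force: [-0.5, 0.4, -0.1]
gripper_width: 0.0003
[[ 0.043  0.017 -0.999]
 [ 0.999 -0.002  0.043]
 [-0.001 -1.    -0.017]] [ 0.47691406 -0.0076705   0.12739409]
```

```bash
python3 -m crank '[[0,-0.45,0,0.25,-0.2,0,0],[0,0,0.5,0,0,0,0],[0,0,0.5,0,0,0,0],[0,0,0,0,0,0,0]]'
```

```text
clock: 5.88
position: [0.4732, -0.0161, 0.1078]
tcp_rot: [-1.257, -1.205, 1.163]
ft_force: [-0.7, -0.6, -0.7]
gripper_width: 0.0005
```

```bash
python3 -m crank '[[0,0,0.4,0,0,0,0],[0,0,0.25,0,0,0,0],[0,0,0.2,0,0,0,0],[0,0,0.2,0,0,0,0],[0,0,0,0,0,0,0]]'; python3 -m crank '[[0,0,0.15,0,0,0,0],[0,0,0.1,0,0,0,0],[0,0,0,0,0,0,0]]'
```

```text
clock: 6.3
position: [0.4759, -0.0164, 0.0869]
tcp_rot: [-1.26, -1.207, 1.161]
ft_force: [0.0, -0.0, 0.8]
gripper_width: 0.0006
clock: 6.55
position: [0.4765, -0.0165, 0.0825]
tcp_rot: [-1.26, -1.207, 1.161]
ft_force: [-2.8, -0.8, 5.4]
gripper_width: 0.0003
```

```bash
python3 -m crank '[[0,0,0.08,0,0,0,0],[0,0,0,0,0,0,0]]';  python3 -c "
from h import *
from scipy.spatial.transform import Rotation as R
s=get_state();print(np.round(R.from_rotvec(s['tcp_rot']).as_matrix(),3),s['position'],s['ft_force'])"
```

```text
clock: 6.72
position: [0.4766, -0.0165, 0.0818]
tcp_rot: [-1.259, -1.207, 1.161]
ft_force: [-3.4, 0.4, 7.9]
gripper_width: 0.0003
[[ 0.041  0.04  -0.998]
 [ 0.999 -0.003  0.041]
 [-0.001 -0.999 -0.04 ]] [ 0.47657053 -0.01648588  0.08182498] [-3.35420252  0.39503562  7.89611113]
```

```bash
python3 -m crank '[[0,0,-0.3,0,0,0,0],[0,0,-0.8,0,0,0,0],[0,0,-1,0,0,0,0],[0,0,-1,0,0,0,0],[0,0,-1,0,0.5,0,0],[0,-1,0,0.05,0,0,0],[0,-1,0,0.05,0,0,0],[0,-1,0,0.05,0,0,0],[0,-1,0,0.05,0,0,0],[0,-1,0,0.05,0,0,0],[0,-1,0,0.05,0,0,0],[0,-1,0,0.05,0,0,0],[0,-1,0,0.05,0,0,0],[0,-1,0,0.05,0,0,0],[0,-1,0,0.05,0,0,0],[0,-1,0,0.05,0,0,0],[0,0,0,0,0,0,0]]'; python3 - <<'E'
from h import *
from scipy.spatial.transform import Rotation as R
s=get_state();print(np.round(R.from_rotvec(s['tcp_rot']).as_matrix(),3),s['position'],s['joints'])
f=shot('wrist','w2.png')
for n in ['round_top','square_top']:
    print(n,[(np.round(d['position'],4),round(d['confidence'],2)) for d in tip_of(n,'wrist')[:2]])
m=f['range_z']>0; v,u=np.nonzero(m); z=f['range_z'][m]
P=np.c_[(u-f['cx'])/f['fx']*z,(v-f['cy'])/f['fy']*z,z]; W=(P-f['t'])@f['R']
for c,lo in [((.455,-.256),.086),((.472,-.016),.075)]:
    k=W[(W[:,2]>lo)&(W[:,2]<.1)&(abs(W[:,0]-c[0])<.035)&(abs(W[:,1]-c[1])<.035)]
    if len(k):print(len(k),cv2.minAreaRect(k[:,:2].astype(np.float32)*1000),np.median(k[:,2]))
E
```

```text
clock: 8.13
position: [0.4564, -0.2455, 0.1706]
tcp_rot: [-1.237, -1.188, 1.181]
ft_force: [0.1, -0.6, -0.5]
gripper_width: 0.0001
[[ 0.036  0.01  -0.999]
 [ 0.999 -0.005  0.036]
 [-0.005 -1.    -0.01 ]] [ 0.45637951 -0.24546862  0.17060622] [-5.42173584e-01  1.40062269e-02  2.01732975e+00  1.07440384e-03
  1.09899116e+00 -2.07717207e+00]
round_top []
square_top [(array([ 0.4584, -0.2569,  0.0944]), 0.68)]
4014 ((454.93389892578125, -258.700439453125), (37.94119644165039, 38.35715866088867), 10.288662910461426) 0.09249077142765369
```

View pics/w2.png

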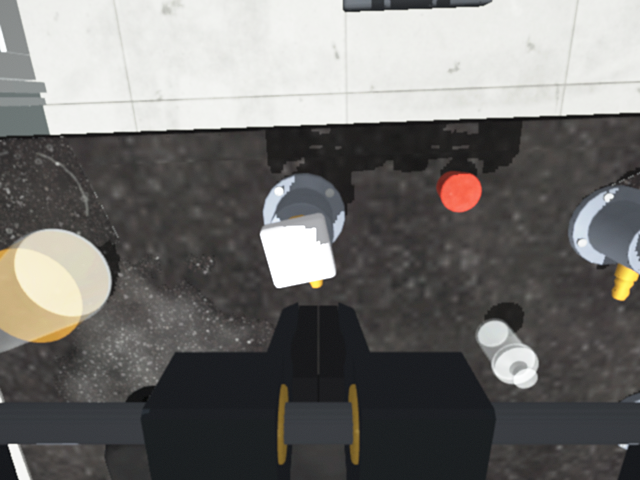

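The square knob shows at (298,250), with the stopper and the bottle standing undisturbed.

```bash
python3 -m crank '[[0,-0.65,0,0,0,0,0],[0,0,0.8,0.05,0,0,0],[0,0,0.9,0.05,0,0,0],[0,0,0.9,0.05,0,0,0],[0,0,0.5,0,0,0,0],[0,0,0,0,0,0,0]]'
```

```text
clock: 8.78
position: [0.456, -0.2542, 0.1081]
tcp_rot: [-1.236, -1.197, 1.186]
ft_force: [-0.3, 0.3, -0.1]
gripper_width: 0.0002
```

```bash
python3 -m crank '[[0,-0.2,0.4,0,0,0,0],[0,0,0.25,0,0,0,0],[0,0,0.2,0,0,0,0],[0,0,0.2,0,0,0,0],[0,0,0,0,0,0,0]]'; python3 -m crank '[[0,0,0.15,0,0,0,0],[0,0,0.1,0,0,0,0],[0,0,0,0,0,0,0]]'; python3 -m crank '[[0,0,0.08,0,0,0,0],[0,0,0,0,0,0,0]]'
```

```text
clock: 9.2
position: [0.4577, -0.2588, 0.0875]
tcp_rot: [-1.237, -1.199, 1.187]
ft_force: [-0.8, 1.1, 1.5]
gripper_width: 0.0005
clock: 9.45
position: [0.4584, -0.2592, 0.0835]
tcp_rot: [-1.238, -1.2, 1.187]
ft_force: [-2.5, 1.1, 4.4]
gripper_width: 0.0003
clock: 9.62
position: [0.4585, -0.2593, 0.0827]
tcp_rot: [-1.238, -1.2, 1.187]
ft_force: [-2.4, 2.2, 4.7]
gripper_width: 0.0011
```

```bash
python3 -m crank '[[0,0,0.09,0,0,0,0],[0,0,0,0,0,0,0]]'; python3 -m crank '[[0,0,0.05,0,0,0,0],[0,0,0,0,0,0,0]]'
```

```text
clock: 9.78
position: [0.4586, -0.2593, 0.0821]
tcp_rot: [-1.238, -1.2, 1.187]
ft_force: [-2.4, 1.8, 6.2]
gripper_width: 0.0005
clock: 9.95
position: [0.4586, -0.2593, 0.0823]
tcp_rot: [-1.238, -1.2, 1.188]
ft_force: [-2.7, 2.0, 6.4]
gripper_width: 0.0005
```

```bash
python3 -m crank '[[0,0,0.13,0,0,0,0],[0,0,0,0,0,0,0]]'; python3 -m crank '[[0,0,-0.3,0,0,0,0],[0,0,-0.8,0,0,0,0],[0,0,-1,0,0,0,0],[0,0,-1,0,0,0,0],[0,0,-1,0,0,0,0],[0,1,-0.3,-0.7,0,0,0],[0,1,0,-0.7,0,-0.5,0],[0,1,0,-0.7,0,-0.5,0],[0,1,0,-0.7,0,-0.5,0],[0,1,0,-0.7,0,-0.5,0],[0,1,0,-0.6,0,-0.5,0],[0,1,0,-0.6,0,-0.5,0],[0,1,0,-0.5,0,-0.5,0],[0,1,0,-0.5,0,0,0],[0,1,0,-0.5,0,0,0],[0,0,0,0,0,0,0]]';  python3 -c "
from h import *
from scipy.spatial.transform import Rotation as R
s=get_state();print(np.round(R.from_rotvec(s['tcp_rot']).as_matrix(),3),s['position'],s['joints'])"
```

```text
clock: 10.12
position: [0.4587, -0.2594, 0.0813]
tcp_rot: [-1.238, -1.2, 1.188]
ft_force: [-2.5, 2.3, 8.3]
gripper_width: 0.0004
clock: 11.45
position: [0.5672, -0.0431, 0.1763]
tcp_rot: [-1.113, -1.419, 1.399]
ft_force: [0.7, -0.6, -0.2]
gripper_width: 0.0003
[[-0.26   0.037 -0.965]
 [ 0.965 -0.014 -0.261]
 [-0.023 -0.999 -0.032]] [ 0.56716805 -0.04312689  0.1762726 ] [-0.11373849  0.0883221   1.92852342 -0.0112191   1.08644647 -1.94315852]
```

```bash
python3 -m crank '[[0,0.45,0,-0.85,0.4,0,-0.25],[0,0.45,0,-0.85,0,0,0],[0,0.45,0,-0.85,0,0,0],[0,0.45,0,-0.85,0,0,0],[0,0.45,0,-0.85,0,0,0],[0,0.45,0,-0.85,0,0,0],[0,0,0,0,0,0,0]]'; python3 - <<'E'
from h import *
from scipy.spatial.transform import Rotation as R
s=get_state();M=R.from_rotvec(s['tcp_rot']).as_matrix();print(np.round(M,3),s['position'])
f=shot('wrist','w3.png')
for n in ['round_top','square_top','bar_top']:
    print(n,[(np.round(d['position'],4),round(d['confidence'],2)) for d in tip_of(n,'wrist')[:2]])
m=f['range_z']>0; v,u=np.nonzero(m); z=f['range_z'][m]
P=np.c_[(u-f['cx'])/f['fx']*z,(v-f['cy'])/f['fy']*z,z]; W=(P-f['t'])@f['R']
for c,lo in [((.667,.054),.086),((.472,-.016),.075),((.455,-.258),.075)]:
    k=W[(W[:,2]>lo)&(W[:,2]<.1)&(abs(W[:,0]-c[0])<.035)&(abs(W[:,1]-c[1])<.035)]
    if len(k):
        r=cv2.minAreaRect(k[:,:2].astype(np.float32)*1000);print(len(k),r,np.median(k[:,2]))
        print('tool share',np.round(M.T@(np.r_[np.array(r[0])/1000,s['position'][2]]-s['position'])/.02,2))
E
```

```text
clock: 12.03
position: [0.6573, 0.0379, 0.1749]
tcp_rot: [-1.081, -1.401, 1.404]
ft_force: [-1.0, -0.8, 0.7]
gripper_width: 0.0003
[[-0.261  0.006 -0.965]
 [ 0.965 -0.006 -0.261]
 [-0.007 -1.    -0.004]] [0.65731837 0.03788557 0.17494568]
round_top [(array([0.4779, 0.1254, 0.0013]), 0.46)]
square_top []
bar_top [(array([0.6707, 0.0557, 0.0926]), 0.82)]
2487 ((668.5982666015625, 51.39085006713867), (16.040525436401367, 60.009925842285156), 16.25113868713379) 0.09220715272243714
tool share [ 0.5  -0.   -0.72]
```

View pics/w3.png

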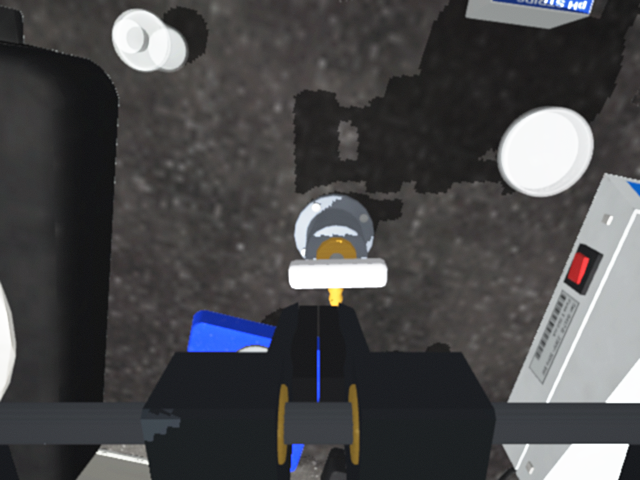

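The bar shows at (337,273), aligned with the jaws; the stand is well behind it. I shift over it and go down.

```bash
python3 -m crank '[[0,0.5,0,-0.7,0,0,0],[0,0,0.8,0,0,0,0],[0,0,0.9,0,0,0,0],[0,0,0.9,0,0,0,0],[0,0,0.7,0,0,0,0],[0,0,0,0,0,0,0]]'; python3 - <<'E'
from h import *
from scipy.spatial.transform import Rotation as R
s=get_state();M=R.from_rotvec(s['tcp_rot']).as_matrix();print(np.round(M[:,1],3),M.T@(np.r_[.6686,.0514,s['position'][2]]-s['position'])/.02)
E
```

```text
clock: 12.73
position: [0.6633, 0.0422, 0.1096]
tcp_rot: [-1.088, -1.395, 1.401]
ft_force: [-0.5, 0.4, -0.7]
gripper_width: 0.0004
[ 0.006 -0.009 -1.   ] [ 0.37712765 -0.00257599 -0.37219946]
```

```bash
python3 -m crank '[[0,0.38,0,-0.37,0,0,0],[0,0,0,0,0,0,0],[0,0,0,0,0,0,0]]'; python3 - <<'E'
from h import *
from scipy.spatial.transform import Rotation as R
s=get_state();M=R.from_rotvec(s['tcp_rot']).as_matrix();print(np.round(M[:,1],3),M.T@(np.r_[.6686,.0514,s['position'][2]]-s['position'])/.02)
E
```

```text
clock: 12.98
position: [0.6678, 0.0501, 0.1106]
tcp_rot: [-1.089, -1.392, 1.399]
ft_force: [-0.3, -0.1, 0.3]
gripper_width: 0.0006
[ 0.006 -0.01  -1.   ] [ 0.05230791 -0.00039675 -0.05253203]
```

```bash
python3 -m crank '[[0,0,0.5,0,0,0,0],[0,0,0.3,0,0,0,0],[0,0,0.2,0,0,0,0],[0,0,0.2,0,0,0,0],[0,0,0,0,0,0,0]]'; python3 -m crank '[[0,0,0.18,0,0,0,0],[0,0,0.12,0,0,0,0],[0,0,0,0,0,0,0]]'; python3 -m crank '[[0,0,0.12,0,0,0,0],[0,0,0,0,0,0,0]]'
```

```text
clock: 13.4
position: [0.6711, 0.0502, 0.089]
tcp_rot: [-1.095, -1.398, 1.397]
ft_force: [-2.2, 0.2, 1.1]
gripper_width: 0.0003
clock: 13.65
position: [0.6715, 0.0502, 0.0835]
tcp_rot: [-1.096, -1.399, 1.396]
ft_force: [-0.5, 0.1, 3.9]
gripper_width: 0.0007
clock: 13.82
position: [0.6717, 0.0502, 0.0822]
tcp_rot: [-1.096, -1.399, 1.396]
ft_force: [-4.2, 0.2, 6.5]
gripper_width: 0.0007
```

```bash
python3 -m crank '[[0,0,0.12,0,0,0,0],[0,0,0,0,0,0,0]]'; python3 -m crank '[[0,0,-0.3,0,0,0,0],[0,0,-0.8,0,0,0,0],[0,0,-1,0,0,0,0],[0,0,-1,0,0,0,0],[0,0,-1,0,0,0,0],[0,0,-1,0.2,0,0,0],[0,0,-1,0.5,0,0,0],[0,0,-1,0.5,0,0,0],[0,0,-1,0.5,0,0,0],[0,0,0,0,0,0,0],[0,0,0,0,0,0,0]]'; cat > chk.py <<'E'
from h import *
import sys
for cam in ['scene','side','wrist']:
    f=shot(cam,f'{cam}_{sys.argv[1]}.png')
    m=f['range_z']>0; v,u=np.nonzero(m); z=f['range_z'][m]
    P=np.c_[(u-f['cx'])/f['fx']*z,(v-f['cy'])/f['fy']*z,z]; W=(P-f['t'])@f['R']
    for n,c in dict(round=(.472,-.016),square=(.455,-.258),bar=(.6686,.0514),ball=(.453,.252)).items():
        k=W[(W[:,2]>.07)&(W[:,2]<.11)&(abs(W[:,0]-c[0])<.03)&(abs(W[:,1]-c[1])<.03)]
        if len(k)>30: print(cam,n,len(k),'top z p75,p90',np.round(np.percentile(k[:,2],[75,90]),4))
    for n in ['strips_box','glass_weighing_bottle','rubber_stopper','covered_dish','capped_bottle']:
        if cam!='wrist': print(cam,n,[(np.round(d['position'],3),round(d['confidence'],2)) for d in tip_of(n,cam)[:1]])
E
python3 chk.py end
```

```text
clock: 13.98
position: [0.6717, 0.0502, 0.0817]
tcp_rot: [-1.096, -1.399, 1.397]
ft_force: [-2.2, 0.4, 8.0]
gripper_width: 0.0009
clock: 14.9
position: [0.6345, 0.0426, 0.2457]
tcp_rot: [-1.093, -1.396, 1.399]
ft_force: [-0.5, -0.7, -0.5]
gripper_width: 0.0001
scene round 309 top z p75,p90 [0.0858 0.0865]
scene square 440 top z p75,p90 [0.0855 0.0865]
scene bar 192 top z p75,p90 [0.0852 0.0864]
scene ball 122 top z p75,p90 [0.0919 0.0944]
scene strips_box [(array([ 0.479,  0.127, -0.002]), 0.94)]
scene glass_weighing_bottle [(array([ 0.569, -0.098, -0.   ]), 0.86)]
scene rubber_stopper [(array([ 0.435, -0.14 ,  0.006]), 0.5)]
scene covered_dish [(array([0.564, 0.186, 0.002]), 0.72)]
scene capped_bottle [(array([0.451, 0.442, 0.002]), 0.69)]
side ball 100 top z p75,p90 [0.0909 0.0933]
side strips_box [(array([ 0.478,  0.123, -0.002]), 0.54)]
side glass_weighing_bottle []
side rubber_stopper []
side covered_dish [(array([ 0.563,  0.184, -0.002]), 0.76)]
side capped_bottle []
wrist bar 1557 top z p75,p90 [0.0846 0.0852]
```

View pics/scene_end.png

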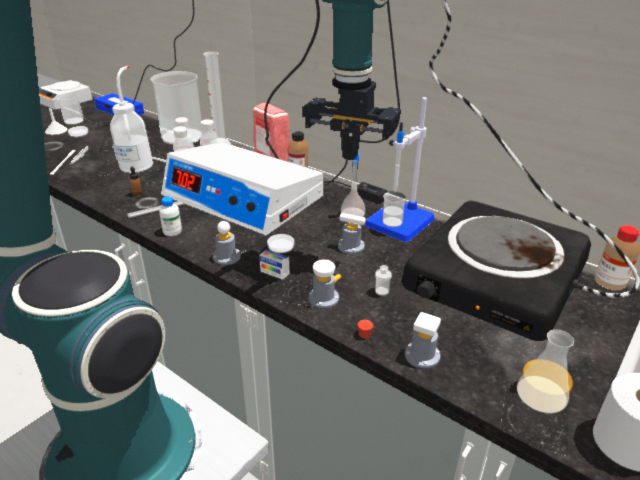

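```bash
python3 -c "
from bench import *
print(finish_job())"
```

```text
the job is handed in; nothing more can be done
None
```

The round, square and bar valves are pressed fully down, in that order, and the job is handed in. I pressed with the closed fingertips to about 8 N on each knob. That is well above the 3 N the plunger needs, and the force was rising against the stop each time.

- **Knob heights:** in the last scene picture all three pressed tops stand at about 85 to 86 mm, against 85 mm expected for closed. Before pressing, the round and square tops read about 94 mm. The wrist view agreed for the bar (about 85 mm).
- **Ball valve:** it was not touched. Its top reads about 93 to 94 mm, so it is still open.
- **Loose things:** all five are where they started, within about 3 mm.
- **Time and clearance:** the arm clock was about 15 s at the last move, and the arm was clear of everything.
- **Not confirmed:** the side camera gave no height for the round, square or bar knobs and did not find three of the loose things in the last check. The closed heights of the round and square knobs therefore rest on the scene view and the measured force. None of the checks that gave a reading disagreed.

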